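# Roll the cactus caddy into the blue bay on the mantel

## Robot

A 6-joint arm with a two-finger parallel gripper is mounted at the origin on the work surface. World frame = base frame: x ahead of the robot, y to its left, z up, the work surface at z = 0. Lengths are in m, angles in rad, forces in N, time in s.
With the tool pointing down it reaches from about 0.3 to 1 m from the base axis. Payload 5.1 kg.
Tool frame: the origin (TCP) lies at the very end of the fingers, on their centre line; the grasp point (between the pads) lies 19 mm behind it (arm.grip_point_offset is the distance from the TCP to the grasp point, in m); z points along the fingers, y is the line along which they close (so a half turn about z gives the same grasp; the last joint's range is limited). The gripper opens to 95 mm and grips with 3 to 60 N. Pads are 20 mm wide; open, the fingers measure 119 mm over their backs; the gripper's body (75 mm by 180 mm) begins 59 mm behind the grasp point.
Start: joints at [1.194, 0.124, 1.65, -0, 1.367, -0.083], TCP at [0.188, 0.622, 0.215] pointing down, gripper open.
Joint ranges: [-2.61, 2.61], [-1.02, 2.33], [0.03, 2.71], [-1.35, 4.49], [0.32, 2.68], [-2.91, 2.91]. Speed limits (rad/s): [2.57, 2.57, 3.14, 3.14, 3.14, 3.14].

## Interface

Orientations are given as a unit quaternion [w, x, y, z].
In Python, from workcell import arm gives the robot as it stands.
- The arm moves only by the tool inch_along, called after "Request:" as a command line: name --argument value ..., lists and objects as JSON in quotes. Schema: {"type":"object","properties":{"moves":{"type":"string"},"grip_n":{"type":"number"},"only":{"type":"string"},"quiet":{"type":"boolean"},"lines":{"type":"string"}},"required":["moves"],"additionalProperties":false}. moves is a string of 1 to 20 rows, parted by a bar, with the numbers parted by commas; each row has 7 numbers: dx, dy, dz in m, then a rotation vector rx, ry, rz in rad, then the finger opening in m; each row is the pose to reach, as a shift and turn from the pose commanded when the call began, along the tool's axes at that moment; what a row does not reach only later rows make up. A row lasts 1/12 s, in which the tool goes at most 0.0417 m and 0.125 rad, less where a joint would pass 70% of its speed; a pose out of reach is approached as far as the arm can. The fingers move at their own pace and stop on an object; grip_n is the grip in N (left out, the last holds). Time passes only in rows, so rows that do not move let the fingers close. The tool returns the time, the measured TCP pose, the force, the opening and the grip force at its end. only (a regular expression) keeps the lines of the reply that match it, lines (a string "A,B") keeps lines A to B, and quiet returns only ok. Input that does not fit is refused with a message, and nothing moves.
- arm.read_state(): the state, without advancing time (a new reading comes with each control period).
- arm.capture(name): name is "scene" or "top" or "wrist"; returns the picture (420x560x3 uint8, red, green, blue); there is no depth.
- arm.camera_params(name): a dict with "camera_matrix" (3x3 intrinsics, pixels), "R" (3x3) and "t" (3): a world point X has camera coordinates R X + t. Camera axes: x right, y down, z forward; pixel columns grow to the right and rows downward; lengths in m; the calibration is good to about 2 mm. A picture is of the moment at which its call begins: read the wrist's pose just before it. camera_params takes no time and is no camera call; for the wrist camera it gives the pose at the moment of the call.
- arm.close_job(): hands the job in; it is judged then, once.
The state is a dict: "t": time; "q": joint angles; "qd": joint speeds; "joint_torque": joint torques, N m; "position": TCP position; "tcp_rot": TCP orientation; "wrist_force": force on the tool from outside, world axes, zero at the start; "ft_torque": the same for the moment, N m; "width": finger opening in m; "gripper_force": force on a finger pad.
Only numpy, scipy, OpenCV 4.12 (cv2) and the standard library are available. Lean on these libraries where they do the work, as an engineer would, in place of code of your own. Each camera call takes 0.05 s, during which the arm holds its last target. There are 200 camera calls.

## Task

Roll the cactus caddy along the mantel by its handle: push it straight ahead until both orange castors trail straight out behind, well before it reaches the bay, then steer it into the blue bay, not the green one. Leave it standing centred in the blue bay, in line with the white stripe, both castors still trailing straight, and keep its wheels on the shelf all the way.

Things in the scene. Friction and masses are not known exactly. Their poses are not given: they have to be found in the camera images.
- caddy: Wheeled caddy, 0.5 kg: pale deck 130 x 84, top at z 52, with a fixed pot and cactus (68 wide, centre at x 22, top at z 138). Origin on the shelf under the deck's centre; x forward, y left. Handle: black bar across it, 12 x 12, 82 long, centre x -50 y 0 z 125, on posts at y +-36. Grey front wheels at x 48 do not swivel; orange castors at the back. Rolls along x, skids if forced aside. Sizes in mm.
- bay: Blue bay, 190 x 140 mm, painted flat on the shelf, with a white stripe and arrow head along its long axis. Origin: its centre at shelf height; x along the stripe to the arrow head, y to the left of that. Caddy and arrow both point roughly to +y of the world. A green bay of the same shape lies beside it: not the target. Parked: the caddy's origin over the bay's, x axes in line.
- castor_left (a joint): Swivel of the orange back left castor about the vertical, rad: 0 when its wheel trails straight behind its pivot (to the caddy's -x), positive anticlockwise from above, stops at -2.9 and 2.9. Pivot at x -55, y 62 mm of the caddy, outside the deck; wheel 24 mm across, 16 mm behind the pivot: 50 to 70 mm of rolling straight ahead brings it to 0. Starts 0.8 to 2.2 rad aside.
- castor_right (a joint): The same for the orange back right castor: pivot at x -55, y -62 mm of the caddy, 0 when its wheel trails straight behind, positive anticlockwise from above, stops at -2.9 and 2.9. Starts 0.8 to 2.2 rad aside, to the other side.

How it is judged:
By the outcome, as a careful person would: the job done as asked, in the order asked, and still so for the second after the job is handed in, with the robot touching nothing.
It also fails if it takes over 38 s, if anything falls off the work surface, if the arm or the gripper's body presses on something with over 40 N, if the wrist force passes 120 N, or if a joint passes its speed limit or range.

## Working session

There is one attempt and no reset: what is moved stays moved. The work goes in short steps, Python scripts to look and compute and a tool call to move; the robot and the scene stay as the last step left them, time stands still between calls to the robot, and variables do not carry over. Pictures are saved under pics/ and viewed, at most 10 in all, crops included, and the job is handed in when it is done.

```bash
ls; mkdir -p pics
```

Run:
```python
from workcell import arm
import cv2, numpy as np
s=arm.read_state();print(s['t'],s['position'],s['tcp_rot'],s['width'])
ims=[]
for n in("scene","top"):
    im=arm.capture(n);cv2.imwrite(f'pics/{n}0.png',im[...,::-1]);p=arm.camera_params(n)
    R=np.array(p['R']);print(n,-R.T@np.array(p['t']),R[2],np.array(p['camera_matrix'])[0,0])
```

```text
pics
workcell.py
0.0 [0.1880118  0.62154677 0.2133711 ] [-2.37740362e-04  1.46357770e-01  9.89231168e-01 -1.02123047e-03] 0.09532938052469186
scene [0.98245645 0.12496238 0.77095899] [-0.48660167 -0.2360705  -0.84112397] 475.83442417473645
top [ 0.48035334 -0.07194087  0.79816847] [ 0.09554878  0.00215202 -0.99542242] 419.0615562666633
```

View pics/top0.png

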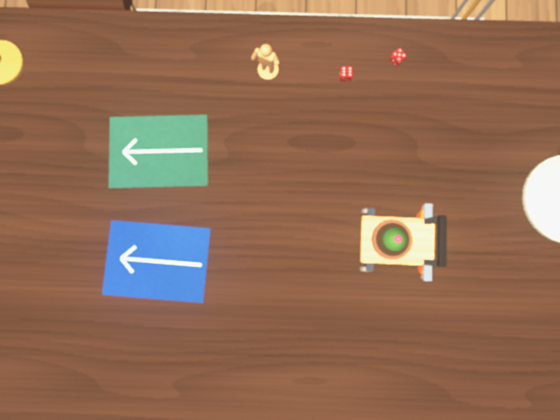

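View pics/scene0.png

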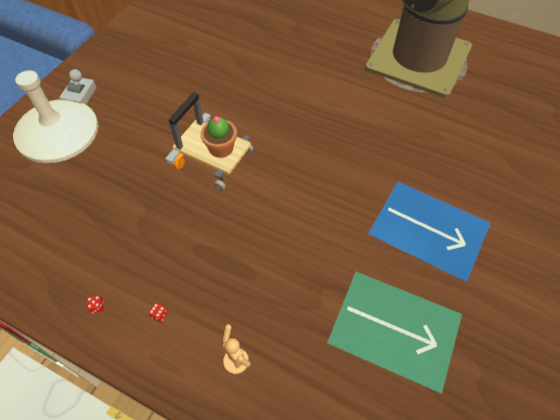

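The top view shows the blue bay around px (156,262), the green one at (158,151), and the caddy around (400,241) with its black handle at (441,241). The castors are beside the handle, and the scene view agrees.

Create h.py:
```python
from workcell import arm
import cv2, numpy as np
def cast(n,uv,z,p=None):
    p=p or arm.camera_params(n);K=np.array(p['camera_matrix']);R=np.array(p['R']);t=np.array(p['t'])
    uv=np.atleast_2d(np.array(uv,float));d=np.c_[uv,np.ones(len(uv))]@np.linalg.inv(K).T@R
    c=-R.T@t;return (c+d*((z-c[2])/d[:,2])[:,None])[:,:2]
def comp(m,roi=None,k=0):
    m=m.astype(np.uint8)
    if roi: 
        q=np.zeros_like(m);u0,u1,v0,v1=roi;q[v0:v1,u0:u1]=m[v0:v1,u0:u1];m=q
    cs,_=cv2.findContours(m,cv2.RETR_EXTERNAL,cv2.CHAIN_APPROX_NONE)
    return sorted(cs,key=cv2.contourArea)[::-1]
def rect(pts):
    "min-area rectangle in mm -> centre(m), long size, short size(mm), long-axis angle deg nearest +y"
    (c,s,a)=cv2.minAreaRect((np.array(pts)*1000).astype(np.float32))
    if s[0]<s[1]: s=s[::-1];a+=90
    a=a%180
    return np.round(np.array(c)/1000,4),np.round(s,1),round(a,2)
def bay(im,n='top'):
    h=cv2.cvtColor(im,cv2.COLOR_RGB2HSV)
    m=(h[...,0]>100)&(h[...,0]<125)&(h[...,1]>150)&(h[...,2]>80)
    c=comp(m)[0]; return rect(cast(n,c[:,0],0))
def deck(im,roi,n='top'):
    h=cv2.cvtColor(im,cv2.COLOR_RGB2HSV)
    m=(h[...,0]>12)&(h[...,0]<32)&(h[...,1]>40)&(h[...,1]<175)&(h[...,2]>185)
    c=comp(m,roi)[0]; return rect(cast(n,c[:,0],.052)),c
def handle(im,roi,n='top'):
    m=(im.max(2)<38)
    c=comp(m,roi)[0]; return rect(cast(n,c[:,0],.131)),c
```

Run:
```python
from h import *
im=cv2.imread('pics/top0.png')[...,::-1].copy()
print('bay',bay(im))
d,c=deck(im,(330,470,190,290));print('deck',d,cv2.boundingRect(c))
d,c=handle(im,(425,470,190,290));print('handle',d,cv2.boundingRect(c))
h=cv2.cvtColor(im,cv2.COLOR_RGB2HSV)
w=(h[...,1]<60)&(h[...,2]>180)
c=comp(w,(105,208,230,295))[0];print('stripe',rect(cast('top',c[:,0],0)))
x=c[:,0];x=x[x[:,0]>145];l=cv2.fitLine(cast('top',x,0).astype(np.float32),cv2.DIST_L2,0,.01,.01).ravel();print('line',l,np.degrees(np.arctan2(l[1],l[0])))
print(cv2.boundingRect(c))
print(im[205:285:8,440],h[250,375])
cv2.imwrite('pics/crop0.png',cv2.resize(im[190:300,340:470,::-1],None,fx=5,fy=5,interpolation=cv2.INTER_CUBIC))
```

```text
bay (array([0.4508, 0.1713]), array([185.6, 135.7]), 86.86)
deck (array([ 0.5081, -0.2712]), array([133.7, 101.8]), 90.6) (360, 208, 76, 58)Traceback (most recent call last):
  File "<stdin>", line 5, in <module>
  File "h.py", line 29, in handle
    c=comp(m,roi)[0]; return rect(cast(n,c[:,0],.131)),c
      ~~~~~~~~~~~^^^
IndexError: list index out of range
```

```bash
sed -i 's/im.max(2)<38/im.max(2)<58/' h.py
```

Run:
```python
from h import *
im=cv2.imread('pics/top0.png')[...,::-1].copy()
h=cv2.cvtColor(im,cv2.COLOR_RGB2HSV)
print(im[205:285:8,442].tolist(),im[205:285:8,460].tolist(),h[220:262:6,365].tolist(),h[208:220:2,368].tolist())
w=(h[...,1]<90)&(h[...,2]>150)
c=comp(w,(105,208,230,295))[0];print('stripe',rect(cast('top',c[:,0],0)))
x=c[:,0];x=x[x[:,0]>145];l=cv2.fitLine(cast('top',x,0).astype(np.float32),cv2.DIST_L2,0,.01,.01).ravel();print('line',l,np.degrees(np.arctan2(l[1],l[0])))
cv2.imwrite('pics/crop0.png',cv2.resize(im[190:300,340:470,::-1],None,fx=5,fy=5,interpolation=cv2.INTER_CUBIC))
d,c=handle(im,(425,470,190,290));print('handle',d,cv2.boundingRect(c))
```

```text
[[148, 103, 75], [152, 105, 77], [94, 83, 75], [96, 84, 75], [98, 85, 75], [97, 84, 76], [96, 84, 75], [95, 83, 75], [149, 105, 76], [141, 98, 71]] [[146, 102, 74], [150, 104, 74], [138, 96, 70], [148, 102, 74], [150, 104, 76], [154, 107, 77], [130, 92, 67], [137, 95, 69], [143, 98, 71], [139, 97, 70]] [[28, 49, 247], [29, 41, 247], [29, 31, 247], [27, 49, 247], [29, 35, 247], [27, 47, 247], [28, 40, 247]] [[11, 42, 144], [15, 10, 151], [0, 4, 140], [9, 29, 148], [24, 81, 252], [27, 59, 246]]
stripe (array([0.4596, 0.1642]), array([152. ,  52.3]), 97.33)
line [0.05634644 0.9984113  0.44889373 0.13731554] 86.769875Traceback (most recent call last):
  File "<stdin>", line 9, in <module>
  File "h.py", line 29, in handle
    c=comp(m,roi)[0]; return rect(cast(n,c[:,0],.131)),c
      ~~~~~~~~~~~^^^
IndexError: list index out of range
```

View pics/crop0.png

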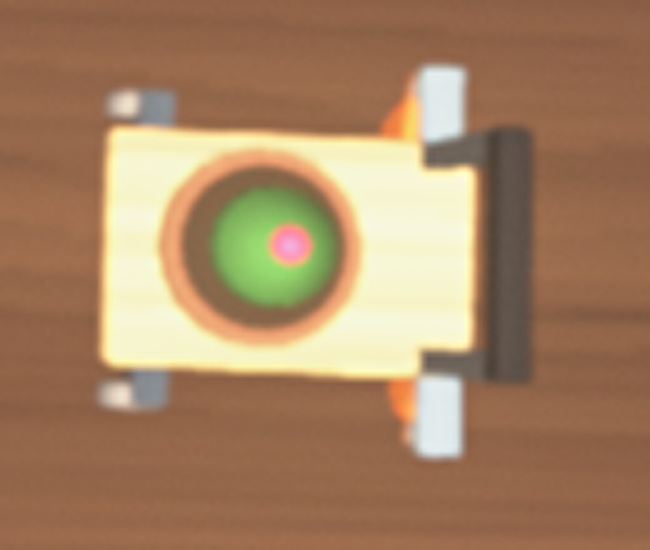

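The crop shows the deck corners at about (106,130), (100,362), (475,375), the dark handle bar at u 487–530, v 130–380, and orange wheels in front of their pivots on both sides. I'll refine the masks.

Add to h.py:
```python
def caddy(im,roi):
    "roi in top px. prints deck corners/handle; origin estimates"
    h=cv2.cvtColor(im,cv2.COLOR_RGB2HSV);H,S,V=[h[...,i].astype(int) for i in range(3)]
    m=((H>15)&(H<36)&(S>22)&(V>195)).astype(np.uint8)
    c=comp(cv2.morphologyEx(m,cv2.MORPH_OPEN,np.ones((3,3))),roi)[0]
    r=rect(cast('top',c[:,0],.052)); a=np.radians(r[2]);f=np.array([np.cos(a),np.sin(a)])
    P=cast('top',c[:,0],.052);front=np.percentile(P@f,98);l=np.array([-f[1],f[0]])
    o=f*(front-.065)+l*((P@l).min()+(P@l).max())/2
    print('deck rect',r,'origin',o.round(4),cv2.boundingRect(c))
    m=(S<75)&(V<125)
    u0,u1,v0,v1=roi
    c2=comp(m,roi)[0];r2=rect(cast('top',c2[:,0],.131));print('handle',r2,'-> origin',(r2[0]+.05*f).round(4),cv2.boundingRect(c2))
    return r,o,r2
```

Run:
```python
from h import *
im=cv2.imread('pics/top0.png')[...,::-1].copy()
caddy(im,(330,470,190,290));caddy(im,(436,470,190,290)) if 0 else None
h=cv2.cvtColor(im,cv2.COLOR_RGB2HSV);S,V=h[...,1].astype(int),h[...,2]
c=comp((S<75+25)&(V<125),(437,470,190,290))[0];print(rect(cast('top',c[:,0],.131)),cv2.boundingRect(c))
```

```text
deck rect (array([ 0.506 , -0.2703]), array([131.1,  96.8]), 89.63) origin [ 0.506 -0.27 ] (360, 211, 75, 55)
handle (array([ 0.5001, -0.3096]), array([78.2, 31.9]), 179.75) -> origin [ 0.5004 -0.2596] (425, 216, 21, 50)
(array([ 0.4994, -0.3191]), array([79.7, 12.8]), 179.59) (437, 216, 9, 51)
```

Add to h.py:
```python
def line(P): 
    l=cv2.fitLine(P.astype(np.float32),cv2.DIST_HUBER,0,.01,.01).ravel();return l
def edges(im,u0,u1,v0,v1):
    "deck side edges for columns u0..u1 (subpixel blue-channel crossing), z=.052"
    g=im[...,2].astype(float);out=[]
    A=[];B=[]
    for u in range(u0,u1):
        col=g[v0:v1,u];i=np.where(col>150)[0]
        a,b=i[0],i[-1]
        A.append((u,v0+a-1+(150-col[a-1])/(col[a]-col[a-1])));B.append((u,v0+b+(col[b]-150)/(col[b]-col[b+1])))
    for X in(A,B):
        l=line(cast('top',X,.052));l=l*np.array([np.sign(l[1])]*2+[1,1]);out.append((np.degrees(np.arctan2(l[1],l[0])),l[2:]))
    w=cast('top',[np.mean(A,0),np.mean(B,0)],.052)
    print('edge angles',[round(o[0],2) for o in out],'mid',w.mean(0).round(4),'width',round(np.hypot(*(w[0]-w[1]))*1000,1))
```

Run:
```python
from h import *
im=cv2.imread('pics/top0.png')[...,::-1].copy()
edges(im,377,412,200,285)
g=im[...,2].astype(float);F=[]
for v in range(220,260):
    r=g[v,350:375];a=np.where(r>150)[0][0];F.append((349+a+(150-r[a-1])/(r[a]-r[a-1]),v))
print('front',line(cast('top',F,.052)))
S=cv2.cvtColor(im,cv2.COLOR_RGB2HSV)[...,1].astype(float);V=im.max(2).astype(float)
L=[];R=[]
for v in range(222,260):
    r=V[v,432:455];i=np.where(r<124)[0];L.append((431.5+i[0],v));R.append((432.5+i[-1],v))
for X in(L,R): print('bar',line(cast('top',X,.131)))
print(V[240,430:452])
```

```text
edge angles [np.float64(89.18), np.float64(88.78)] mid [ 0.5008 -0.2648] width 82.1
front [ 0.9998754  -0.01578464  0.50819266 -0.20642129]
bar [ 0.9999752  -0.00703984  0.5053528  -0.3119223 ]
bar [ 0.99992096 -0.01257438  0.50103503 -0.32760864]
[247. 247. 248. 250. 239. 181. 142. 107.  84.  86.  97.  97.  97.  94.
  93. 101. 124. 149. 157. 156. 155. 154.]
```

Add to h.py:
```python
from scipy.spatial.transform import Rotation as Ro
def rel(x,y,z,ang):
    "tool-frame shift+rotvec to reach TCP x,y,z, tool down, tool y at ang deg"
    s=arm.read_state();w,i,j,k=s['tcp_rot'];R=Ro.from_quat([i,j,k,w])
    a=np.radians(ang);ty=np.array([np.cos(a),np.sin(a),0]);tz=np.array([0,0,-1.]);G=Ro.from_matrix(np.c_[np.cross(ty,tz),ty,tz])
    return np.r_[R.inv().apply(np.array([x,y,z])-s['position']),(R.inv()*G).as_rotvec()].round(4)
```

```bash
python3 -c "
from h import *
print(rel(.45,.15,.215,89.1),rel(.5,-.3205,.19,89.1))"
```

```text
[-0.3873 -0.3756 -0.0008 -0.0018 -0.0004 -0.278 ] [-5.714e-01 -8.114e-01  2.500e-02 -1.800e-03 -4.000e-04 -2.780e-01]
```

Request:
inch_along --moves "-0.387,-0.376,0,0,0,-0.278,0.04 | -0.387,-0.376,0,0,0,-0.278,0.04 | -0.387,-0.376,0,0,0,-0.278,0.04 | -0.387,-0.376,0,0,0,-0.278,0.04 | -0.387,-0.376,0,0,0,-0.278,0.04 | -0.387,-0.376,0,0,0,-0.278,0.04 | -0.387,-0.376,0,0,0,-0.278,0.04 | -0.387,-0.376,0,0,0,-0.278,0.04 | -0.387,-0.376,0,0,0,-0.278,0.04 | -0.387,-0.376,0,0,0,-0.278,0.04 | -0.387,-0.376,0,0,0,-0.278,0.04 | -0.387,-0.376,0,0,0,-0.278,0.04 | -0.387,-0.376,0,0,0,-0.278,0.04 | -0.387,-0.376,0,0,0,-0.278,0.04"

```text
t: 1.27
position: [0.4519, 0.1449, 0.2144]
tcp_rot: [0.0, 0.012, 1.0, -0.001]
wrist_force: [-0.5, 0.8, 0.6]
width: 0.0404
gripper_force: 0.0
```

```bash
python3 -c "
from h import *
print(rel(.5,-.3205,.19,89.1))"
```

```text
[-0.0588 -0.4641  0.0256 -0.0024  0.0008 -0.0075]
```

Request:
inch_along --moves "-0.059,-0.464,0,0,0,-0.006,0.04 | -0.059,-0.464,0,0,0,-0.006,0.04 | -0.059,-0.464,0,0,0,-0.006,0.04 | -0.059,-0.464,0,0,0,-0.006,0.04 | -0.059,-0.464,0,0,0,-0.006,0.04 | -0.059,-0.464,0,0,0,-0.006,0.04 | -0.059,-0.464,0,0,0,-0.006,0.04 | -0.059,-0.464,0,0,0,-0.006,0.04 | -0.059,-0.464,0,0,0,-0.006,0.04 | -0.059,-0.464,0,0,0,-0.006,0.04 | -0.059,-0.464,0,0,0,-0.006,0.04 | -0.059,-0.464,0.024,0,0,-0.006,0.04 | -0.059,-0.464,0.024,0,0,-0.006,0.04 | -0.059,-0.464,0.024,0,0,-0.006,0.04 | -0.059,-0.464,0.024,0,0,-0.006,0.04"

```text
t: 2.52
position: [0.5015, -0.3134, 0.1905]
tcp_rot: [-0.0, 0.004, 1.0, 0.0]
wrist_force: [-0.1, 0.8, -0.2]
width: 0.0399
gripper_force: 0.0
```

Run:
```python
from h import *
print(rel(.5,-.3205,.106,89.1))
p=arm.camera_params('wrist');im=arm.capture('wrist');cv2.imwrite('pics/w1.png',im[...,::-1])
P=np.array(p['camera_matrix'])@(np.array(p['R'])@np.array([[.541,-.3205,.131],[.459,-.3205,.131]]).T+np.array(p['t'])[:,None]);print((P/P[2])[:2].T)
```

```text
[ 0.0014 -0.0072  0.0845  0.001  -0.0006  0.0068]
[[265.96935893 267.98156084]
 [264.49923803 172.14582873]]
```

View pics/w1.png

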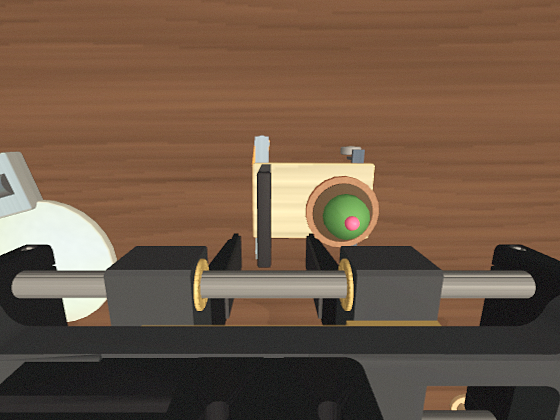

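The wrist view shows the bar at u≈264, v 165–267, which matches the predicted (265, 172–268), between the open fingers and clear of the pot. Descending.

Request:
inch_along --moves "0.0014,-0.005,0.02,0,0,0.006,0.04 | 0.0014,-0.007,0.045,0,0,0.006,0.04 | 0.0014,-0.007,0.07,0,0,0.006,0.04 | 0.0014,-0.007,0.0845,0,0,0.006,0.04 | 0.0014,-0.007,0.0845,0,0,0.006,0.04 | 0.0014,-0.007,0.0845,0,0,0.006,0.04"

```text
t: 3.07
position: [0.5003, -0.3205, 0.1067]
tcp_rot: [-0.0, 0.007, 1.0, 0.0]
wrist_force: [-0.1, -0.3, 0.1]
width: 0.0402
gripper_force: 0.0
```

```bash
python3 -c "
from h import *
print(rel(.5,-.3205,.106,89.1))"
```

```text
[ 0.0003  0.      0.0007  0.0002 -0.      0.0014]
```

Close gently, then look.

Request:
inch_along --moves "0,0,0,0,0,0,0.02 | 0,0,0,0,0,0,0.015 | 0,0,0,0,0,0,0.005 | 0,0,0,0,0,0,0.0 | 0,0,0,0,0,0,0.0 | 0,0,0,0,0,0,0.0" --grip_n 20

```text
t: 3.57
position: [0.5004, -0.322, 0.107]
tcp_rot: [0.001, 0.008, 1.0, -0.0]
wrist_force: [0.4, 0.3, 2.1]
width: 0.0118
gripper_force: 20.0
```

Run:
```python
from h import *
s=arm.read_state();print(s['position'].round(4),s['ft_torque'])
im=arm.capture('top');cv2.imwrite('pics/top1.png',im[...,::-1])
edges(im,377,400,200,285)
```

```text
[ 0.5004 -0.322   0.107 ] [ 0.09220197  0.01128905 -0.05255604]
edge angles [np.float64(89.54), np.float64(88.93)] mid [ 0.501  -0.2542] width 82.2
```

Request:
inch_along --moves "0,0.002,0,0,0,0,0 | 0,0.006,0,0,0,0,0 | 0,0.012,0,0,0,0,0 | 0,0.018,0,0,0,0,0 | 0,0.024,0,0,0,0,0 | 0,0.03,0,0,0,0,0 | 0,0.036,0,0,0,0,0 | 0,0.042,0,0,0,0,0 | 0,0.048,0,0,0,0,0 | 0,0.054,0,0,0,0,0 | 0,0.06,0,0,0,0,0 | 0,0.066,0,0,0,0,0 | 0,0.072,0,0,0,0,0 | 0,0.078,0,0,0,0,0 | 0,0.084,0,0,0,0,0 | 0,0.09,0,0,0,0,0 | 0,0.094,0,0,0,0,0 | 0,0.096,0,0,0,0,0 | 0,0.096,0,0,0,0,0"

```text
t: 5.2
position: [0.502, -0.2247, 0.1069]
tcp_rot: [0.001, 0.008, 1.0, 0.0]
wrist_force: [0.1, 1.1, 5.3]
width: 0.0117
gripper_force: 20.0
```

Run:
```python
from h import *
s=arm.read_state();print(s['position'].round(4),s['ft_torque'],s['tcp_rot'])
im=arm.capture('top');cv2.imwrite('pics/top2.png',im[...,::-1])
b=arm.capture('scene')
A=cv2.resize(im[180:300,270:430,::-1],None,fx=3.5,fy=3.5,interpolation=cv2.INTER_CUBIC)
B=cv2.resize(b[80:240,160:320,::-1],(420,420),interpolation=cv2.INTER_CUBIC)
cv2.imwrite('pics/c2.png',cv2.resize(np.hstack([np.vstack([A,]),B[:]]) if 0 else np.vstack([A[:420],np.pad(B[:170],((0,0),(0,140),(0,0)))]),None,fx=1,fy=1))
cv2.imwrite('pics/c2.png',np.hstack([cv2.resize(A,(420,315)),cv2.resize(B,(315,315))]))
```

```text
[ 0.502  -0.2247  0.1069] [ 0.10853736 -0.01662873 -0.00138217] [5.85535343e-04 7.52298272e-03 9.99971527e-01 8.30901905e-05]
```

View pics/c2.png

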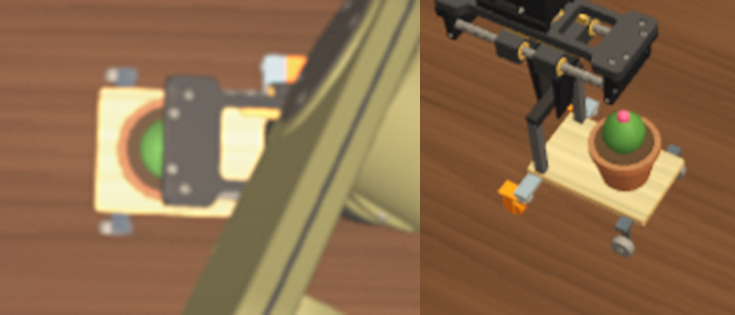

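The castors now trail: the orange wheels sit behind their grey plates in both views (right one at (290,68), the other at (513,197)). The caddy front is at y≈-0.11, well short of the bay. Next I'll work out the S-curve.

Add to h.py:
```python
def plan(first=True,step=.009,end=.075,n=19,skip=0):
    from scipy.interpolate import BPoly
    s=arm.read_state();w,i,j,k=s['tcp_rot'];R=Ro.from_quat([i,j,k,w]);ty=R.apply([0,1,0]);a0=np.arctan2(ty[1],ty[0])
    P0=np.array([.5020,-.2247]);A0=np.radians(89.14);AB=np.radians(86.8);B=np.array([.4508,.1713])
    v=lambda a:np.array([np.cos(a),np.sin(a)])
    F0=P0+.098*v(A0);F1=B+.048*v(AB);E=F1-end*v(AB)
    q=BPoly.from_derivatives([F0[1],E[1]],[[F0[0],1/np.tan(A0),0],[E[0],1/np.tan(AB),0]]);dq=q.derivative()
    ys=np.linspace(F0[1],F1[1],4000);xs=np.where(ys<E[1],q(ys),E[0]+(ys-E[1])/np.tan(AB));sl=np.where(ys<E[1],dq(ys),1/np.tan(AB))
    S=np.r_[0,np.cumsum(np.hypot(np.diff(xs),np.diff(ys)))];A=np.pi/2-np.arctan(sl)
    Fc=s['position'][:2]+.098*v(a0);s0=S[np.argmin(np.hypot(xs-Fc[0],ys-Fc[1]))]
    print('s',round(s0,4),'of',round(S[-1],4),'maxang',np.degrees(A.max()).round(1),'err',(np.hypot(xs-Fc[0],ys-Fc[1]).min()).round(4),'force',s['wrist_force'].round(1))
    out=[]
    for m in range(1,n+1):
        t=min(s0+step*(m-.5),S[-1]);x,y,a=[np.interp(t,S,z) for z in(xs,ys,A)]
        T=np.array([x,y])-.098*v(a);d=R.inv().apply(np.r_[T-s['position'][:2],0])
        out.append([round(d[0],4),round(d[1],4),0,0,0,round(-(a-a0),3),0])
        if t==S[-1]:break
    print(str(out).replace(' ',''))
```

```bash
python3 -c "
from h import *
plan()"
```

```text
s 0.0 of 0.3545 maxang 112.1 err 0.0001 force [ 0.3 -0.2  6.2]
[[np.float64(-0.0002),np.float64(0.0046),0,0,0,np.float64(-0.002),0],[np.float64(-0.0015),np.float64(0.0137),0,0,0,np.float64(-0.016),0],[np.float64(-0.0036),np.float64(0.0227),0,0,0,np.float64(-0.04),0],[np.float64(-0.0063),np.float64(0.0319),0,0,0,np.float64(-0.073),0],[np.float64(-0.0092),np.float64(0.0412),0,0,0,np.float64(-0.111),0],[np.float64(-0.0121),np.float64(0.0507),0,0,0,np.float64(-0.153),0],[np.float64(-0.0146),np.float64(0.0602),0,0,0,np.float64(-0.195),0],[np.float64(-0.0165),np.float64(0.0699),0,0,0,np.float64(-0.235),0],[np.float64(-0.0179),np.float64(0.0795),0,0,0,np.float64(-0.273),0],[np.float64(-0.0185),np.float64(0.0891),0,0,0,np.float64(-0.307),0],[np.float64(-0.0184),np.float64(0.0985),0,0,0,np.float64(-0.336),0],[np.float64(-0.0175),np.float64(0.1078),0,0,0,np.float64(-0.361),0],[np.float64(-0.0159),np.float64(0.1168),0,0,0,np.float64(-0.379),0],[np.float64(-0.0137),np.float64(0.1257),0,0,0,np.float64(-0.392),0],[np.float64(-0.0109),np.float64(0.1342),0,0,0,np.float64(-0.399),0],[np.float64(-0.0075),np.float64(0.1426),0,0,0,np.float64(-0.401),0],[np.float64(-0.0037),np.float64(0.1507),0,0,0,np.float64(-0.397),0],[np.float64(0.0007),np.float64(0.1587),0,0,0,np.float64(-0.387),0],[np.float64(0.0055),np.float64(0.1664),0,0,0,np.float64(-0.371),0]]
```

First call all 19.

Request:
inch_along --moves "-0.0002,0.0046,0,0,0,-0.002,0 | -0.0015,0.0137,0,0,0,-0.016,0 | -0.0036,0.0227,0,0,0,-0.04,0 | -0.0063,0.0319,0,0,0,-0.073,0 | -0.0092,0.0412,0,0,0,-0.111,0 | -0.0121,0.0507,0,0,0,-0.153,0 | -0.0146,0.0602,0,0,0,-0.195,0 | -0.0165,0.0699,0,0,0,-0.235,0 | -0.0179,0.0795,0,0,0,-0.273,0 | -0.0185,0.0891,0,0,0,-0.307,0 | -0.0184,0.0985,0,0,0,-0.336,0 | -0.0175,0.1078,0,0,0,-0.361,0 | -0.0159,0.1168,0,0,0,-0.379,0 | -0.0137,0.1257,0,0,0,-0.392,0 | -0.0109,0.1342,0,0,0,-0.399,0 | -0.0075,0.1426,0,0,0,-0.401,0 | -0.0075,0.1426,0,0,0,-0.401,0" --grip_n 35

```text
t: 6.72
position: [0.5112, -0.0814, 0.1069]
tcp_rot: [0.001, -0.192, 0.981, 0.0]
wrist_force: [-0.2, 1.1, 5.6]
width: 0.0116
gripper_force: 35.0
```

```bash
sed -i 's/out.append(\[/out.append([float(z) for z in [/; s/,3),0\])/,3),0]])/' h.py; python3 -c "
from h import *
plan(n=20)"
```

```text
s 0.1406 of 0.3545 maxang 112.1 err 0.0001 force [-0.2  1.1  5.6]
[[0.0002,0.0045,0.0,0.0,0.0,0.003,0.0],[0.0009,0.0135,0.0,0.0,0.0,0.011,0.0],[0.0021,0.0225,0.0,0.0,0.0,0.024,0.0],[0.0036,0.0316,0.0,0.0,0.0,0.044,0.0],[0.0056,0.0407,0.0,0.0,0.0,0.069,0.0],[0.0078,0.0499,0.0,0.0,0.0,0.099,0.0],[0.0102,0.0593,0.0,0.0,0.0,0.135,0.0],[0.0127,0.0688,0.0,0.0,0.0,0.175,0.0],[0.0151,0.0784,0.0,0.0,0.0,0.218,0.0],[0.0173,0.0882,0.0,0.0,0.0,0.263,0.0],[0.0189,0.0981,0.0,0.0,0.0,0.308,0.0],[0.0199,0.1079,0.0,0.0,0.0,0.35,0.0],[0.0201,0.1176,0.0,0.0,0.0,0.387,0.0],[0.0192,0.1271,0.0,0.0,0.0,0.417,0.0],[0.0172,0.136,0.0,0.0,0.0,0.436,0.0],[0.014,0.1444,0.0,0.0,0.0,0.442,0.0],[0.0101,0.1526,0.0,0.0,0.0,0.442,0.0],[0.0062,0.1607,0.0,0.0,0.0,0.442,0.0],[0.0024,0.1688,0.0,0.0,0.0,0.442,0.0],[-0.0015,0.177,0.0,0.0,0.0,0.442,0.0]]
```

Request:
inch_along --moves "0.0002,0.0045,0,0,0,0.003,0 | 0.0009,0.0135,0,0,0,0.011,0 | 0.0021,0.0225,0,0,0,0.024,0 | 0.0036,0.0316,0,0,0,0.044,0 | 0.0056,0.0407,0,0,0,0.069,0 | 0.0078,0.0499,0,0,0,0.099,0 | 0.0102,0.0593,0,0,0,0.135,0 | 0.0127,0.0688,0,0,0,0.175,0 | 0.0151,0.0784,0,0,0,0.218,0 | 0.0173,0.0882,0,0,0,0.263,0 | 0.0189,0.0981,0,0,0,0.308,0 | 0.0199,0.1079,0,0,0,0.35,0 | 0.0201,0.1176,0,0,0,0.387,0 | 0.0192,0.1271,0,0,0,0.417,0 | 0.0172,0.136,0,0,0,0.436,0 | 0.014,0.1444,0,0,0,0.442,0 | 0.0101,0.1526,0,0,0,0.442,0 | 0.0101,0.1526,0,0,0,0.442,0"

```text
t: 8.22
position: [0.4446, 0.0562, 0.1069]
tcp_rot: [0.001, 0.028, 1.0, 0.001]
wrist_force: [-0.3, 0.2, 7.2]
width: 0.0116
gripper_force: 35.0
```

```bash
python3 -c "
from h import *
plan(n=20)
im=arm.capture('top');cv2.imwrite('pics/top3.png',im[...,::-1])
s=arm.read_state();print(s['tcp_rot'].round(4),s['position'].round(4),s['ft_torque'])
cv2.imwrite('pics/c3.png',cv2.resize(im[190:310,90:290,::-1],None,fx=4,fy=4,interpolation=cv2.INTER_CUBIC))"
```

```text
s 0.2891 of 0.3545 maxang 112.1 err 0.0002 force [-0.3  0.2  7.2]
[[0.0002,0.0045,0.0,0.0,0.0,-0.0,0.0],[0.0002,0.0135,0.0,0.0,0.0,-0.0,0.0],[0.0002,0.0225,0.0,0.0,0.0,-0.0,0.0],[0.0002,0.0315,0.0,0.0,0.0,-0.0,0.0],[0.0002,0.0405,0.0,0.0,0.0,-0.0,0.0],[0.0002,0.0495,0.0,0.0,0.0,-0.0,0.0],[0.0002,0.0585,0.0,0.0,0.0,-0.0,0.0],[0.0002,0.0653,0.0,0.0,0.0,-0.0,0.0]]
[5.000e-04 2.790e-02 9.996e-01 5.000e-04] [0.4446 0.0558 0.1069] [ 0.13413133 -0.01692746 -0.04560598]
```

View pics/c3.png

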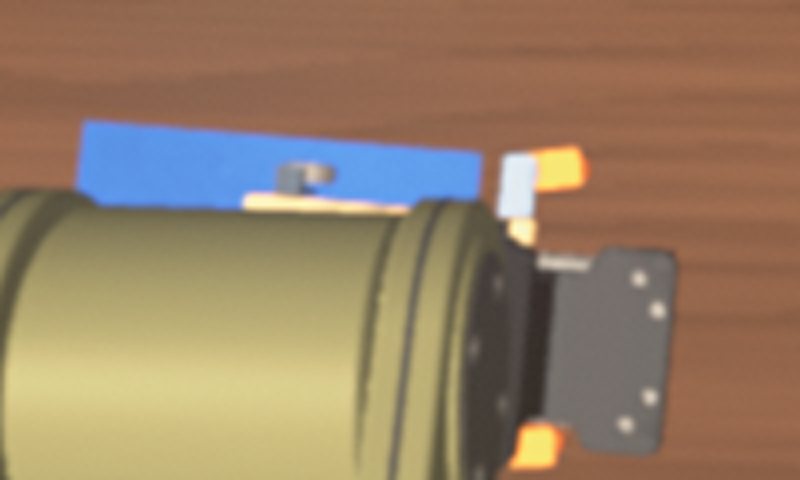

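Everything tracks the plan. The deck edge runs parallel to the bay edge (4.6° against 4.5° in the crop), and the castors trail behind. I'll roll on, stopping just short.

Request:
inch_along --moves "0.0002,0.004,0,0,0,0,0 | 0.0002,0.012,0,0,0,0,0 | 0.0002,0.02,0,0,0,0,0 | 0.0002,0.028,0,0,0,0,0 | 0.0002,0.036,0,0,0,0,0 | 0.0002,0.044,0,0,0,0,0 | 0.0002,0.052,0,0,0,0,0 | 0.0002,0.058,0,0,0,0,0 | 0.0002,0.060,0,0,0,0,0 | 0.0002,0.060,0,0,0,0,0"

```text
t: 9.1
position: [0.4479, 0.1155, 0.1069]
tcp_rot: [0.001, 0.028, 1.0, 0.001]
wrist_force: [1.3, 1.9, 5.8]
width: 0.0115
gripper_force: 35.0
```

```bash
python3 -c "
from h import *
plan(n=3)
im=arm.capture('top');cv2.imwrite('pics/top4.png',im[...,::-1])
im2=arm.capture('scene');cv2.imwrite('pics/scene4.png',im2[...,::-1])
cv2.imwrite('pics/c4.png',np.vstack([cv2.resize(im[200:310,90:250,::-1],None,fx=2.5,fy=2.5,interpolation=cv2.INTER_CUBIC),cv2.resize(im2[140:300,340:500,::-1],(400,320),interpolation=cv2.INTER_CUBIC)]))"
```

```text
s 0.3486 of 0.3545 maxang 112.1 err 0.0002 force [1.3 1.9 5.8]
[[0.0002,0.0045,0.0,0.0,0.0,-0.001,0.0],[0.0002,0.0059,0.0,0.0,0.0,-0.001,0.0]]
```

View pics/c4.png

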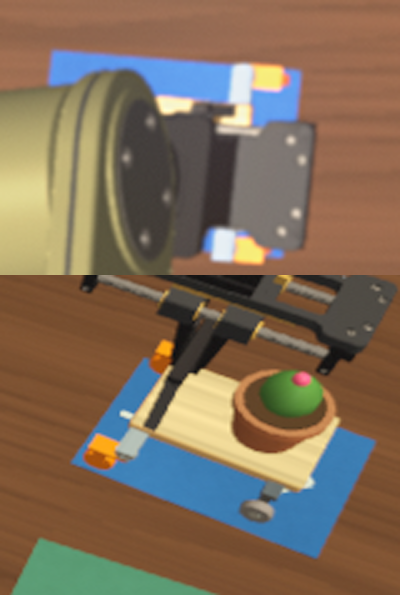

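The top crop shows the castors trailing straight, and the scene crop shows the caddy inside the blue bay, about 6 mm short of centre. I'll finish the roll, release and retreat.

Request:
inch_along --moves "0.0002,0.002,0,0,0,0,0 | 0.0002,0.004,0,0,0,0,0 | 0.0002,0.0057,0,0,0,0,0 | 0.0002,0.0057,0,0,0,0,0 | 0.0002,0.0057,0,0,0,0,0"

```text
t: 9.62
position: [0.4481, 0.1208, 0.1069]
tcp_rot: [0.001, 0.029, 1.0, 0.001]
wrist_force: [0.8, 1.3, 5.8]
width: 0.012
gripper_force: 35.0
```

Request:
inch_along --moves "0,0,0,0,0,0,0.015 | 0,0,0,0,0,0,0.02 | 0,0,0,0,0,0,0.03 | 0,0,0,0,0,0,0.04 | 0,0,0,0,0,0,0.04 | 0,0,-0.01,0,0,0,0.04 | 0,0,-0.03,0,0,0,0.04 | 0,0,-0.06,0,0,0,0.04 | 0,0,-0.1,0,0,0,0.04 | 0,0,-0.12,0,0,0,0.04 | 0,-0.04,-0.12,0,0,0,0.04 | 0,-0.08,-0.12,0,0,0,0.04 | 0,-0.12,-0.12,0,0,0,0.04 | 0,-0.16,-0.12,0,0,0,0.04 | 0,-0.2,-0.12,0,0,0,0.04 | 0,-0.24,-0.12,0,0,0,0.04 | 0,-0.28,-0.12,0,0,0,0.04 | 0,-0.32,-0.12,0,0,0,0.04 | 0,-0.36,-0.12,0,0,0,0.04 | 0,-0.36,-0.12,0,0,0,0.04"

```text
t: 11.28
position: [0.4265, -0.2451, 0.227]
tcp_rot: [0.0, 0.032, 0.999, -0.001]
wrist_force: [-0.4, 0.7, -0.0]
width: 0.0397
gripper_force: 0.0
```

```bash
python3 -c "
from h import *
im=arm.capture('top');cv2.imwrite('pics/top5.png',im[...,::-1])
cv2.imwrite('pics/c5.png',cv2.resize(im[200:320,80:240,::-1],None,fx=4.5,fy=4.5,interpolation=cv2.INTER_CUBIC))"
```

```text
(no output)
```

View pics/c5.png

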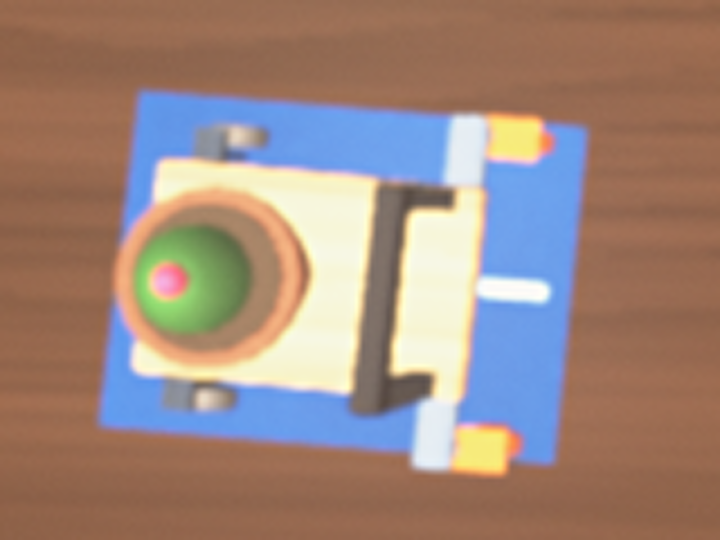

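The crop shows the deck corners at (157,160), (133,372), (484,188), (462,400), with both castors straight back. I'll check these in the world frame.

Run:
```python
from h import *
im=cv2.imread('pics/top5.png')[...,::-1].copy()
c=np.array([(157,160),(133,372),(462,400),(484,188)])/4.5+[80,200]
P=cast('top',c,.052);print(P.round(4),P.mean(0),rect(P))
g=im[...,2].astype(float)
r=im.astype(int)[...,0]  # red: bay low, deck high
def cross(vals,th=150):
    i=np.where(vals>th)[0];a,b=i[0],i[-1]
    return a-1+(th-vals[a-1])/(vals[a]-vals[a-1]), b+(vals[b]-th)/(vals[b]-vals[b+1])
A=[];B=[]
for u in range(133,160):
    col=r[230:292,u]; a,b=cross(col); A.append((u,230+a));B.append((u,230+b))
for X in(A,B):
    l=line(cast('top',X,.052));print(np.degrees(np.arctan2(*(l[[1,0]]*np.sign(l[1])))),l[2:])
C=[]
for v in range(246,262): 
    row=r[v,165:190];C.append((165+np.where(row>150)[0][-1]+.5,v))
l=line(cast('top',C,.052));print('rear',l)
print('bay',bay(cv2.imread('pics/top0.png')[...,::-1].copy()))
```

```text
[[0.4951 0.2311]
 [0.4123 0.235 ]
 [0.405  0.106 ]
 [0.4877 0.1015]] [0.45004085 0.16841408] (array([0.4501, 0.1686]), array([130. ,  82.9]), 86.78)
86.4696 [0.49473307 0.17113583]
86.54377 [0.40793833 0.17959005]
rear [ 0.9993403  -0.03631838  0.4678745   0.10132231]
bay (array([0.4508, 0.1713]), array([185.6, 135.7]), 86.86)
```

```bash
python3 -c "
from workcell import arm
print(arm.close_job())"
```

```text
the job is handed in; nothing more can be done
None
```

The caddy stands in the blue bay, within about 3 mm of centre and 0.5° of the white stripe, with both castors trailing straight; I handed the job in after about 11.5 s, with the arm clear.

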